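# Load a tin into the ratchet tin rack

## Robot

A 7-joint arm with a two-finger parallel gripper is mounted at the origin on a cart in front of the work surface, level with it; the furniture and walls round the work are solid. World frame = base frame: x ahead of the robot, y to its left, z up, the work surface at z = 0. Lengths are in m, angles in degrees, forces in N, time in s.
With the tool pointing down it reaches from about 0.425 to 0.95 m from the base axis. Payload 4.7 kg.
Tool frame: the origin (TCP) lies between the finger pads; the fingertips stand 17 mm ahead of it and the grasp point (between the pads) lies 2 mm behind it; z points along the fingers, y is the line along which they close (so a half turn about z gives the same grasp; the last joint's range is limited). The gripper opens to 87 mm and grips with 3 to 60 N. Pads are 19 mm wide; open, the fingers measure 117 mm over their backs; the gripper's body (75 mm by 190 mm) begins 51 mm behind the grasp point.
Start: joints at [-73.963, 26.849, -2.785, 87.806, 1.381, 65.374, -4.715], TCP at [0.205, 0.643, 0.24] pointing down, gripper open.
Joint ranges: [-148.3, 148.3], [-19.14, 114.17], [-79.39, 73.82], [5.75, 140.21], [-59.74, 239.74], [12.07, 113.84], [-152.46, 152.46]. Speed limits (degrees/s): [147.25, 147.25, 180, 180, 180, 180, 180].

## Interface

Orientations are given as a 3x3 rotation matrix whose columns are the frame's x, y, z axes.
In Python, from workcell import robot gives the robot as it stands.
- The arm moves only by the tool move_arm, never from a script. Its argument "plan" is a list of rows, each an object of numbers: "tx", "ty", "tz": the shift along the world's x, y, z in m; "twist": the turn about the world's z in rad; "fingers": the finger opening in m, from 0 to 0.087. In form: [{"tx": .., "ty": .., "tz": .., "twist": .., "fingers": ..}, ...]. A call has 1 to 10 rows; each row is the pose to reach, as a shift and turn from the pose commanded when the call began; what a row does not reach only later rows make up. A row lasts 1/10 s, in which the tool goes at most 50 mm and 8.59 degrees, less where a joint would pass 70% of its speed; a pose out of reach is approached as far as the arm can. A call with a gripper value outside its range is refused whole. The fingers move at their own pace and stop on an object; "grip_force" is the grip in N (left out, the last holds). Time passes only in rows, so rows that repeat a pose let the fingers close. It gives the time, the measured TCP pose, the force, the opening and the grip force at its end, in the units of the state.
- robot.read_state(): the state, without advancing time (a new reading comes with each control period).
- robot.read_camera(name): name is "scene" or "top" or "wrist"; returns the picture (400x640x3 uint8, red, green, blue); there is no depth.
- robot.camera_info(name): a dict with "K" (3x3 intrinsics, pixels), "eye" and "orientation" of the camera in the world. Camera axes: x right, y down, z forward; pixel columns grow to the right and rows downward; lengths in m; the calibration is good to about 2 mm. The wrist camera is an equidistant fisheye: a pixel r from the principal point sees the ray r / f radians off the axis. A picture is of the moment at which its call begins: read the wrist's pose just before it. camera_info takes no time and is no camera call; for the wrist camera it gives the pose at the moment of the call.
- robot.hand_in(): hands the job in; it is judged then, once.
Trained networks look in the newest picture that a camera, given by its name, has taken for a name from the list of things; names that differ only in an ending like _2 or _b are one class to them, and where a whole thing is asked for, a point or a joint stands for the part that bears it (a point fixed in the world has none). Each returns a list of dicts, best first, with "score" (0 to 1); they miss things now and then, are a little off and sometimes report something else, mostly with a low value. They report only what shows in the picture. A call takes as long as a camera call. They do not tell look-alikes from the thing itself.
- robot.cut_out(target, camera): "mask" (400x640 bool, what is visible of it) and "extent" ([left, top, right, bottom] in pixels, round what is visible of it).
The state is a dict: "t": time; "joints": joint angles; "joint_velocities": joint speeds; "joint_efforts": joint torques, N m; "tcp_pos": TCP position; "tcp_rot": TCP orientation; "ft_force": force on the tool from outside, world axes, zero at the start; "wrist_torque": the same for the moment, N m; "finger_gap": finger opening in m; "gripper_force": force on a finger pad.
Only numpy, scipy, OpenCV 4.12 (cv2) and the standard library are available. Lean on these libraries where they do the work, as an engineer would, in place of code of your own. Each camera call takes 0.05 s, during which the arm holds its last target. There are 200 camera calls.

## Task

Add the tin that waits in front of the rack to the end of the row: hold the release lever's thumb pad down and push the ratchet stop all the way back to the end of its bar, then push the waiting tin in beside the other two until it meets the bar, and push the stop up again until it holds the three tins snugly, with its pawl locked. Use only the fingertips or the outsides of the fingers, gently: grip and lift nothing, tip no tin, and leave the avocado, the tomato and the spice jar where they are.

Things in the scene. Friction and masses are not known exactly. Their poses are not given: they have to be found in the camera images.
- rack: Tin rack fixed to the table: a toothed steel bar 385 mm long along its y axis, 18 mm thick (rack x -9 to +9 mm), 14 to 35 mm above the table; origin on the table under the bar. The tins stand on the table against the bar's -x side (nearer the robot), open to the front. A black foot ends the bar at rack y -187 to -207 mm, 35 mm high.
- end_face (a point): Inner face of the rack's fixed white end plate at rack y = +170 mm, 20 mm above the table, level with the middle of the tins. The plate is 58 mm high, 4 mm thick and reaches forward to rack x = -92 mm. The row starts here and runs towards rack -y.
- stop (a joint): How far the sliding stop is back along the bar, m: grows towards rack -y, 0 to 0.125 (fully back). Inner face at rack y = -6 mm minus this. A sprung pawl in the bar's saw teeth (6 mm pitch, 2.5 mm deep) blocks it from going back unless the release is down; towards the tins (rack +y) it clicks along freely with 4 to 7 N. Three tins in a tight row: about 0.084. Released, it slides with about 2 N.
- stop_face (a point): Point on the stop's inner face, 20 mm above the table, 53 mm in front of the bar's axis. The stop is a white upright plate, 4 mm thick and 56 mm high, reaching forward to rack x = -92 mm, on a black carriage that rides on the bar and extends 50 mm outwards (rack -y) from this face, over rack x -24 to +24 mm.
- stop_push (a point): Middle of the outer (rack -y) face of the carriage's upright black push plate, over the bar, 62 mm above the table; the plate is 47 mm wide along rack x, 36 to 77 mm above the table. Pushing it towards rack +y closes the stop. Outside it there is only the bar (teeth up to 35 mm) and its foot.
- release (a joint): Angle of the release lever, rad: 0 up, pawl fully in the teeth (at rest up to 0.11 where the pawl rests on a tooth's ramp), 0.22 fully down; pawl clear of the teeth above about 0.12. A spring lifts it again: pressing the middle of the pad takes 1.5 N at first, 3 N at the bottom of its 10 mm travel.
- release_pad (a point): Middle of the top of the release lever's thumb pad, 65 mm above the table while up, 65 mm in front of the bar's axis, 24 mm outwards (rack -y) of the stop's inner face; moves with the stop. Dark steel, 46 mm along rack x, 36 mm along rack y; along its rack -y edge an upright lip, 13 mm higher, its inner side 20 mm from this point, against which a pressing finger can push. Nothing lies under it.
- waiting_tin: Flat round food tin, 86 mm in diameter and 40 mm high, 0.23 kg, standing on the table in front of the rack; origin at the centre of its underside. It slides on the table.
- row_tin_a: The same kind of tin, in the row next to the fixed end plate; origin at the centre of its underside.
- row_tin_b: The same kind of tin, second in the row; origin at the centre of its underside. The waiting tin goes on its rack -y side.
- avocado: Avocado, 89 x 65 x 63 mm, lying on the table at the front left; origin under its centre. Not to be disturbed.
- tomato: Tomato, 77 mm across and 72 mm high, at the front right; origin under its centre. Not to be disturbed.
- spice_jar: Spice jar, 42 mm in diameter and 96 mm high, behind the rack; origin at the centre of its underside. Not to be disturbed.
Mind the look-alikes: they are no part of the job. What is shaped like the waiting_tin but yellow is not meant.

How it is judged:
By the outcome, as a careful person would: the job done as asked, in the order asked, and still so for the second after the job is handed in, with the robot touching nothing.
It also fails if it takes over 72 s, if anything falls off the work surface, if the arm or the gripper's body presses on something with over 40 N, if the wrist force passes 120 N, or if a joint passes its speed limit or range.

## Working session

There is one attempt and no reset: what is moved stays moved. The work goes in short steps, Python scripts to look and compute and a tool call to move; the robot and the scene stay as the last step left them, time stands still between calls to the robot, and variables do not carry over. Pictures are saved under pics/ and viewed, at most 10 in all, crops included, and the job is handed in when it is done.

Besides the shell and the picture viewer there is one more tool, called after "Emit:" as name(argument=value, ...), one argument or row to a line, values as JSON. move_arm: Moves the arm, as the interface text tells. Its arguments: {"type":"object","properties":{"plan":{"type":"array","items":{"type":"object","properties":{"tx":{"type":"number"},"ty":{"type":"number"},"tz":{"type":"number"},"twist":{"type":"number"},"fingers":{"type":"number"}}}},"grip_force":{"type":"number"}},"required":["plan"]}

```bash
mkdir -p pics; ls
cat > h.py <<'E'
from workcell import robot
import numpy as np, cv2
def snap(c,n):
    im=robot.read_camera(c); cv2.imwrite(f'pics/{n}.png',im[:,:,::-1]); return im
def ray(c,u,v):
    i=robot.camera_info(c);K=np.array(i['K']);R=np.array(i['orientation'])
    d=np.array([(u-K[0,2])/K[0,0],(v-K[1,2])/K[1,1],1.]);return np.array(i['eye']),R@d
def onz(c,u,v,z):
    e,d=ray(c,u,v);return e+d*(z-e[2])/d[2]
def proj(c,p):
    i=robot.camera_info(c);K=np.array(i['K']);R=np.array(i['orientation'])
    q=K@(R.T@(np.array(p)-np.array(i['eye'])));return q[:2]/q[2]
def tri(c1,p1,c2,p2):
    e1,d1=ray(c1,*p1);e2,d2=ray(c2,*p2)
    s=np.linalg.lstsq(np.c_[d1,-d2],e2-e1,rcond=None)[0]
    a=e1+s[0]*d1;b=e2+s[1]*d2;return (a+b)/2,np.linalg.norm(a-b)
E
python3 - <<'E'
from h import *
snap('top','top0');snap('scene','scene0')
s=robot.read_state();print(s['t'],s['tcp_pos'],np.round(s['tcp_rot'],3).tolist(),s['finger_gap'],s['ft_force'])
for c in('top','scene'):
    i=robot.camera_info(c);print(c,np.round(i['K'],1).tolist(),np.round(i['eye'],3),np.round(i['orientation'],3).tolist())
for c in('top','scene'):
  for t in('waiting_tin','stop','release','rack','avocado','tomato','spice_jar'):
    for r in robot.cut_out(t,c)[:5]:
        ys,xs=np.nonzero(r['mask']);print(c,t,round(r['score'],2),np.round(r['extent']),xs.mean().round(1),ys.mean().round(1))
E
```

```text
pics
0.1 [0.20497289 0.6425853  0.23859092] [[-0.953, 0.304, -0.0], [0.304, 0.953, -0.002], [-0.0, -0.002, -1.0]] 0.08708189664986732 [-0.44005253 -0.23443552 -0.49323541]
top [[461.0, 0.0, 314.2], [0.0, 461.0, 207.6], [0.0, 0.0, 1.0]] [ 0.353 -0.002  1.059] [[-0.019, -0.981, 0.192], [-1.0, 0.017, -0.011], [0.007, -0.192, -0.981]]
scene [[486.9, 0.0, 317.3], [0.0, 486.9, 199.5], [0.0, 0.0, 1.0]] [ 0.067 -0.683  0.788] [[0.803, -0.382, 0.457], [-0.595, -0.537, 0.598], [0.017, -0.752, -0.659]]
top waiting_tin 0.96 [316. 208. 353. 249.] 333.1 228.1
top waiting_tin 0.94 [352. 274. 389. 319.] 375.2 294.6
top stop 0.86 [322. 146. 350. 203.] 336.1 171.7
top stop 0.49 [218. 146. 394. 204.] 310.4 168.8
top release 0.89 [331. 153. 350. 191.] 337.7 175.0
top rack 0.73 [216. 144. 396. 204.] 309.7 169.3
top rack 0.3 [331. 153. 348. 196.] 336.9 174.7
top avocado 0.91 [216. 229. 252. 258.] 236.6 243.7
top avocado 0.3 [233. 163. 272. 206.] 251.6 184.0
top tomato 0.69 [399. 217. 434. 249.] 417.0 232.1
top tomato 0.4 [230. 162. 272. 209.] 250.9 184.0
scene waiting_tin 0.65 [244. 266. 290. 314.] 266.4 289.6
scene waiting_tin 0.59 [283. 211. 321. 254.] 301.5 232.3
scene stop 0.66 [321. 185. 377. 227.] 349.0 205.6
scene stop 0.66 [284. 211. 324. 256.] 301.6 232.1
scene release 0.76 [329. 190. 365. 209.] 345.5 200.9
scene release 0.32 [320. 188. 375. 225.] 349.3 205.5
scene release 0.2 [336. 268. 375. 307.] 351.4 286.4
scene rack 0.75 [267. 141. 408. 262.] 347.2 203.3
scene rack 0.28 [321. 188. 375. 224.] 349.3 205.5
scene avocado 0.94 [221. 168. 257. 200.] 239.9 182.4
scene avocado 0.21 [266. 143. 408. 262.] 347.8 203.6
scene tomato 0.7 [334. 269. 373. 306.] 351.6 286.4
scene spice_jar 0.32 [269. 138. 407. 262.] 347.4 202.8
```

View pics/top0.png

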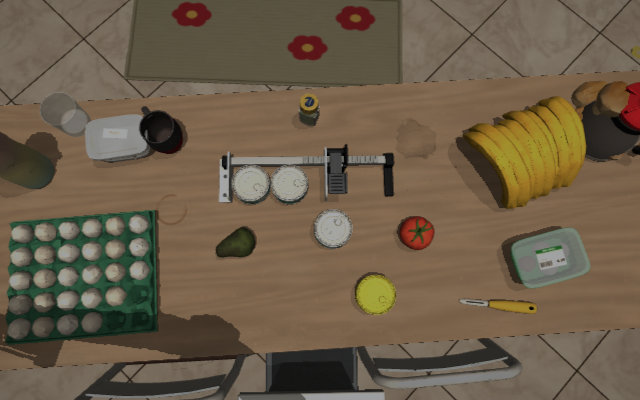

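View pics/scene0.png

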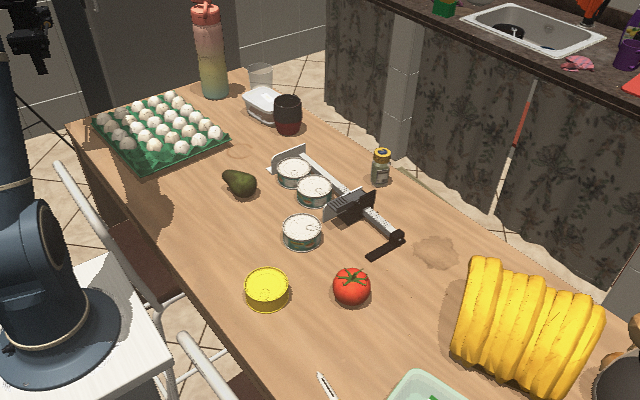

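Top view: the rack runs from (222,160) to (395,160), with the end plate at left (225,178), the stop at (325–347,172) and the foot at (389,175). The row tins are at (251,184) and (290,184), the white waiting tin is at (333,229) and the yellow look-alike at (376,295).

Run:
```python
from h import *
im=cv2.imread('pics/top0.png');cv2.imwrite('pics/c.png',cv2.resize(im[135:255,210:410],None,fx=4,fy=4,interpolation=cv2.INTER_CUBIC))
def mk(u,v,z): print((u,v,z),np.round(onz('top',u,v,z),4))
mk(333.1,228.1,.03);mk(251.6,184,.04);mk(290,184,.04)
mk(237,244,.03);mk(417,232,.036);mk(337,177,.065)
print('scene',onz('scene',301.5,232.3,.025),onz('scene',345.5,201,.06))
```

```text
(333.1, 228.1, 0.03) [ 0.5059 -0.0555  0.03  ]
(251.6, 184, 0.04) [0.609  0.1277 0.04  ]
(290, 184, 0.04) [0.6075 0.0404 0.04  ]
(237, 244, 0.03) [0.4738 0.1606 0.03  ]
(417, 232, 0.036) [ 0.4929 -0.2431  0.036 ]
(337, 177, 0.065) [ 0.6155 -0.0654  0.065 ]
scene [ 0.50236914 -0.05855453  0.025     ] [ 0.62093304 -0.0633992   0.06      ]
```

View pics/c.png

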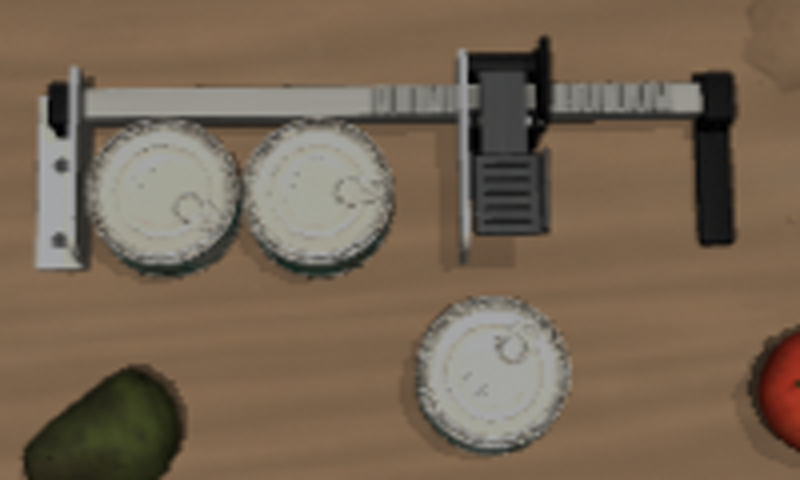

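Run:
```python
from h import *
def mk(n,u,v,z): 
    p=onz('top',210+u/4-.375,135+v/4-.375,z);print(n,np.round(p,4))
mk('barL',90,102,.035);mk('barR',696,97,.035)
mk('plate face front top (z56)',459,252,.056);mk('plate back',459,52,.056)
mk('endplate face top front',84,265,.0);mk('endplate top back',80,72,.058)
for u,v in((476,152),(545,152),(545,233),(476,233),(510,192)): mk('pad',u,v,.065)
mk('lip outer top',550,192,.078)
mk('pushplate top',548,40,.077);mk('pushplate top',548,115,.077)
mk('foot inner',696,75,.035);mk('foot',696,243,.02);mk('footR',735,243,.02)
mk('tinW',493,366,.04);mk('tinA',166,193,.04);mk('tinB',319,193,.04)
s=robot.read_state();print(s['t'])
```

```text
barL [0.6677 0.1736 0.035 ]
barR [ 0.6649 -0.1765  0.035 ]
plate face front top (z56) [ 0.5709 -0.0365  0.056 ]
plate back [ 0.6874 -0.0392  0.056 ]
endplate face top front [0.5791 0.1816 0.    ]
endplate top back [0.6784 0.1756 0.058 ]
pad [ 0.6259 -0.047   0.065 ]
pad [ 0.6253 -0.0855  0.065 ]
pad [ 0.5789 -0.084   0.065 ]
pad [ 0.5796 -0.0459  0.065 ]
pad [ 0.6026 -0.0653  0.065 ]
lip outer top [ 0.599  -0.0864  0.078 ]
pushplate top [ 0.6866 -0.0883  0.077 ]
pushplate top [ 0.6431 -0.0869  0.077 ]
foot inner [ 0.6782 -0.1771  0.035 ]
foot [ 0.5818 -0.1749  0.02  ]
footR [ 0.5814 -0.1974  0.02  ]
tinW [ 0.5089 -0.0546  0.04  ]
tinA [0.6116 0.1288 0.04  ]
tinB [0.6101 0.0418 0.04  ]
0.8
```

Emit:
move_arm(
  plan=[
    {"tx":0.015,"ty":-0.03,"tz":0,"twist":0.02,"fingers":0},
    {"tx":0.035,"ty":-0.07,"tz":0,"twist":0.05,"fingers":0},
    {"tx":0.055,"ty":-0.11,"tz":0,"twist":0.08,"fingers":0},
    {"tx":0.075,"ty":-0.15,"tz":0,"twist":0.12,"fingers":0},
    {"tx":0.097,"ty":-0.19,"tz":0,"twist":0.15,"fingers":0},
    {"tx":0.12,"ty":-0.23,"tz":0,"twist":0.18,"fingers":0},
    {"tx":0.142,"ty":-0.27,"tz":0,"twist":0.22,"fingers":0},
    {"tx":0.165,"ty":-0.31,"tz":0,"twist":0.25,"fingers":0},
    {"tx":0.188,"ty":-0.35,"tz":0,"twist":0.28,"fingers":0},
    {"tx":0.21,"ty":-0.38,"tz":0,"twist":0.3,"fingers":0},
  ],
)

```text
t: 1.8
tcp_pos: [0.416, 0.2603, 0.24]
tcp_rot: [[-1.0, 0.01, 0.001], [0.01, 1.0, 0.0], [-0.001, 0.0, -1.0]]
ft_force: [1.1, 1.0, -0.6]
finger_gap: 0.0152
gripper_force: 0.0
```

Emit:
move_arm(
  plan=[
    {"tx":0.02,"ty":-0.035,"tz":0},
    {"tx":0.04,"ty":-0.075,"tz":0},
    {"tx":0.06,"ty":-0.115,"tz":0},
    {"tx":0.08,"ty":-0.155,"tz":0},
    {"tx":0.1,"ty":-0.195,"tz":0},
    {"tx":0.122,"ty":-0.235,"tz":0},
    {"tx":0.145,"ty":-0.27,"tz":0},
    {"tx":0.165,"ty":-0.3,"tz":-0.01},
    {"tx":0.18,"ty":-0.32,"tz":-0.04},
    {"tx":0.187,"ty":-0.33,"tz":-0.07},
  ],
)

```text
schema error: expected keys tx, ty, tz, twist, fingers
```

Emit:
move_arm(
  plan=[
    {"tx":0,"ty":0,"tz":-0.01},
    {"tx":0,"ty":0,"tz":-0.01},
  ],
)

```text
schema error: expected keys tx, ty, tz, twist, fingers
```

Emit:
move_arm(
  plan=[
    {"tx":0.02,"ty":-0.035,"tz":0,"twist":0,"fingers":0},
    {"tx":0.04,"ty":-0.075,"tz":0,"twist":0,"fingers":0},
    {"tx":0.06,"ty":-0.115,"tz":0,"twist":0,"fingers":0},
    {"tx":0.08,"ty":-0.155,"tz":0,"twist":0,"fingers":0},
    {"tx":0.1,"ty":-0.195,"tz":0,"twist":0,"fingers":0},
    {"tx":0.122,"ty":-0.235,"tz":0,"twist":0,"fingers":0},
    {"tx":0.145,"ty":-0.27,"tz":0,"twist":0,"fingers":0},
    {"tx":0.165,"ty":-0.3,"tz":-0.01,"twist":0,"fingers":0},
    {"tx":0.18,"ty":-0.32,"tz":-0.04,"twist":0,"fingers":0},
    {"tx":0.187,"ty":-0.33,"tz":-0.07,"twist":0,"fingers":0},
  ],
)

```text
t: 2.8
tcp_pos: [0.6039, -0.0699, 0.1696]
tcp_rot: [[-1.0, 0.012, 0.003], [0.012, 1.0, -0.001], [-0.003, -0.001, -1.0]]
ft_force: [-0.7, 0.2, -0.7]
finger_gap: 0.0004
gripper_force: 0.0
```

Emit:
move_arm(
  plan=[
    {"tx":0,"ty":0,"tz":0,"twist":0,"fingers":0},
    {"tx":0,"ty":0,"tz":0,"twist":0,"fingers":0},
  ],
)

```text
t: 3.0
tcp_pos: [0.6019, -0.0665, 0.1696]
tcp_rot: [[-1.0, 0.009, -0.001], [0.009, 1.0, 0.0], [0.001, 0.0, -1.0]]
ft_force: [0.1, 0.8, 0.1]
finger_gap: 0.0002
gripper_force: 0.0
```

Run:
```python
from h import *
print({k:np.round(v,4) for k,v in robot.camera_info('wrist').items()})
im=snap('wrist','w1');print(robot.read_state()['tcp_pos'],robot.read_state()['ft_force'])
for t in('release','stop','spice_jar'):
  for r in robot.cut_out(t,'wrist')[:2]:
    ys,xs=np.nonzero(r['mask']);print(t,r['score'],r['extent'],xs.mean(),ys.mean())
```

```text
{'K': array([[309.7069,   0.    , 321.3759],
       [  0.    , 309.7069, 203.8714],
       [  0.    ,   0.    ,   1.    ]]), 'eye': array([ 0.5259, -0.0658,  0.3149]), 'orientation': array([[ 0.0096,  0.9618,  0.2737],
       [ 1.    , -0.0096, -0.0014],
       [ 0.0013,  0.2737, -0.9618]])}
[ 0.60252558 -0.0660263   0.17063153] [ 0.04261248 -0.11255102  0.31981025]
release 0.93 [299.4, 182.4, 346.1, 237.0] 321.174739195231 207.371087928465
stop 0.75 [296.3, 165.5, 359.4, 242.3] 326.51334702258725 208.00821355236138
```

View pics/w1.png

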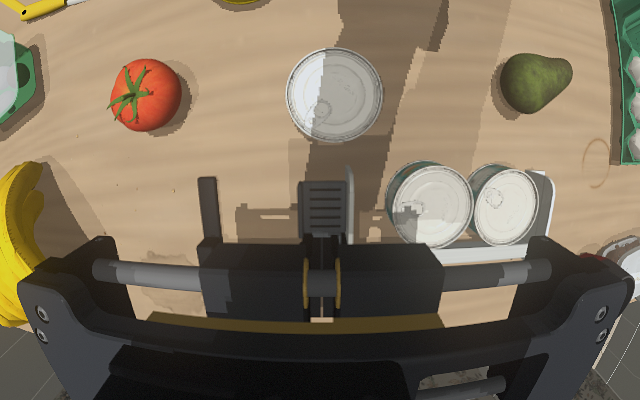

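The pad is at px (300–346, 182–235) with the lip on its left side. The stop plate is at x≈350, the waiting tin at (334,96) and row tins at (429,204) and (505,204).

```bash
cat >> h.py <<'E'
def fish(u,v,z,i=None):
    i=i or robot.camera_info('wrist');K=np.array(i['K']);R=np.array(i['orientation']);e=np.array(i['eye'])
    x,y=u-K[0,2],v-K[1,2];r=np.hypot(x,y);t=r/K[0,0]
    d=R@np.array([np.sin(t)*x/r,np.sin(t)*y/r,np.cos(t)]);return np.round(e+d*(z-e[2])/d[2],4)
E
python3 - <<'E'
from h import *
for n,u,v,z in(('lip outer',299.5,205,.078),('pad front',321,182,.065),('plate face top',353,200,.056),('plate front',350,168,.056),('tinW',334.5,94,.04),('tinB',429,205,.04),('tinA',505,204,.04),('foot in',219,230,.035),('foot front',207,177,.02),('tomato',146,95,.036),('avo',535,83,.03)): print(n,fish(u,v,z))
E
```

```text
lip outer [ 0.596  -0.0831  0.078 ]
pad front [ 0.5801 -0.0657  0.065 ]
plate face top [ 0.5982 -0.0378  0.056 ]
plate front [ 0.5699 -0.0408  0.056 ]
tinW [ 0.506  -0.0532  0.04  ]
tinB [0.6082 0.0389 0.04  ]
tinA [0.608  0.1286 0.04  ]
foot in [ 0.6342 -0.1691  0.035 ]
foot front [ 0.5824 -0.1819  0.02  ]
tomato [ 0.4934 -0.2387  0.036 ]
avo [0.4754 0.1659 0.03  ]
```

Emit:
move_arm(
  plan=[
    {"tx":0,"ty":0.001,"tz":-0.02,"twist":0,"fingers":0},
    {"tx":0,"ty":0.001,"tz":-0.045,"twist":0,"fingers":0},
    {"tx":0,"ty":0.001,"tz":-0.065,"twist":0,"fingers":0},
    {"tx":0,"ty":0.001,"tz":-0.077,"twist":0,"fingers":0},
    {"tx":0,"ty":0.001,"tz":-0.082,"twist":0,"fingers":0},
    {"tx":0,"ty":0.001,"tz":-0.086,"twist":0,"fingers":0},
    {"tx":0,"ty":0.001,"tz":-0.089,"twist":0,"fingers":0},
    {"tx":0,"ty":0.001,"tz":-0.092,"twist":0,"fingers":0},
    {"tx":0,"ty":0.001,"tz":-0.092,"twist":0,"fingers":0},
  ],
)

```text
t: 4.1
tcp_pos: [0.6021, -0.0659, 0.078]
tcp_rot: [[-1.0, 0.009, 0.0], [0.009, 1.0, 0.0], [-0.0, 0.0, -1.0]]
ft_force: [-1.8, 0.4, 3.2]
finger_gap: 0.0003
gripper_force: 1.8
```

Emit:
move_arm(
  plan=[
    {"tx":0,"ty":0,"tz":-0.002,"twist":0,"fingers":0},
    {"tx":0,"ty":0,"tz":-0.004,"twist":0,"fingers":0},
    {"tx":0,"ty":0,"tz":-0.004,"twist":0,"fingers":0},
  ],
)

```text
t: 4.4
tcp_pos: [0.6019, -0.0659, 0.0745]
tcp_rot: [[-1.0, 0.009, -0.0], [0.009, 1.0, 0.001], [0.001, 0.001, -1.0]]
ft_force: [-5.6, 1.7, 10.0]
finger_gap: 0.0004
gripper_force: 5.1
```

Run:
```python
from h import *
f=[]
for _ in range(3): 
    robot.read_camera('scene');f.append(robot.read_state()['ft_force'])
print(np.round(f,2))
im=robot.read_camera('scene');cv2.imwrite('pics/s2.png',cv2.resize(im[120:280,250:450,::-1],None,fx=4,fy=3.7,interpolation=cv2.INTER_CUBIC))
```

```text
[[-4.68  1.16  9.06]
 [-4.55  0.25  9.32]
 [-4.82  0.88 10.31]]
```

View pics/s2.png

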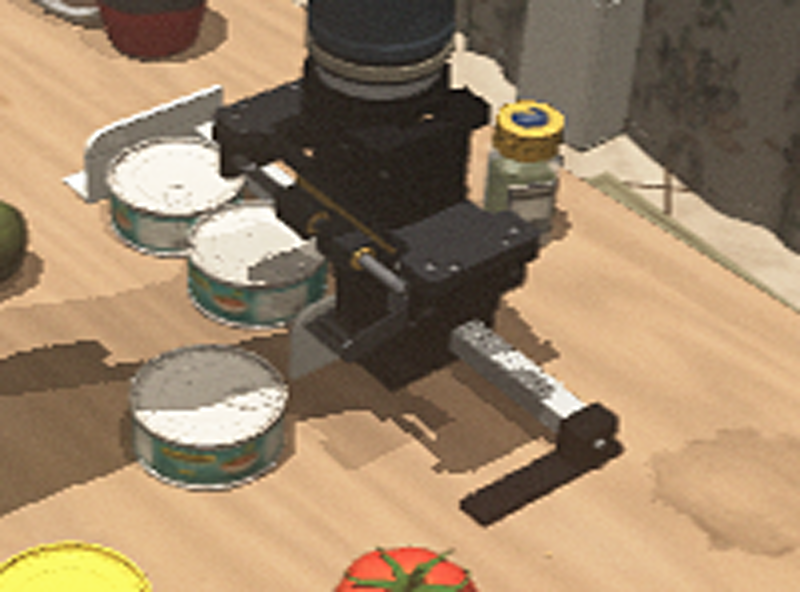

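Emit:
move_arm(
  plan=[
    {"tx":-0.001,"ty":-0.002,"tz":0.001,"twist":0,"fingers":0},
    {"tx":-0.001,"ty":-0.006,"tz":0.001,"twist":0,"fingers":0},
    {"tx":-0.001,"ty":-0.012,"tz":0.001,"twist":0,"fingers":0},
    {"tx":-0.001,"ty":-0.02,"tz":0.001,"twist":0,"fingers":0},
  ],
)

```text
t: 5.0
tcp_pos: [0.6017, -0.0858, 0.0747]
tcp_rot: [[-1.0, 0.008, 0.001], [0.008, 1.0, 0.0], [-0.001, 0.0, -1.0]]
ft_force: [-0.7, 1.5, 5.2]
finger_gap: 0.0005
gripper_force: 2.4
```

Emit:
move_arm(
  plan=[
    {"tx":0,"ty":-0.01,"tz":0,"twist":0,"fingers":0},
    {"tx":0,"ty":-0.02,"tz":0,"twist":0,"fingers":0},
    {"tx":0,"ty":-0.03,"tz":0,"twist":0,"fingers":0},
    {"tx":0,"ty":-0.04,"tz":0,"twist":0,"fingers":0},
    {"tx":-0.001,"ty":-0.05,"tz":0,"twist":0,"fingers":0},
    {"tx":-0.001,"ty":-0.056,"tz":0,"twist":0,"fingers":0},
    {"tx":-0.001,"ty":-0.062,"tz":0,"twist":0,"fingers":0},
  ],
)

```text
t: 5.7
tcp_pos: [0.6004, -0.1486, 0.0746]
tcp_rot: [[-1.0, 0.009, 0.001], [0.009, 1.0, 0.0], [-0.001, 0.0, -1.0]]
ft_force: [1.7, 1.8, 3.7]
finger_gap: 0.0007
gripper_force: 1.7
```

Emit:
move_arm(
  plan=[
    {"tx":0,"ty":-0.003,"tz":0,"twist":0,"fingers":0},
    {"tx":0,"ty":-0.006,"tz":0,"twist":0,"fingers":0},
    {"tx":0,"ty":-0.009,"tz":0,"twist":0,"fingers":0},
  ],
)

```text
t: 6.0
tcp_pos: [0.5994, -0.1554, 0.0743]
tcp_rot: [[-1.0, 0.008, -0.002], [0.008, 1.0, 0.002], [0.002, 0.002, -1.0]]
ft_force: [-0.9, 4.4, 4.8]
finger_gap: 0.0007
gripper_force: 2.7
```

Emit:
move_arm(
  plan=[
    {"tx":0,"ty":-0.002,"tz":0,"twist":0,"fingers":0},
    {"tx":0,"ty":-0.004,"tz":0,"twist":0,"fingers":0},
    {"tx":0,"ty":-0.004,"tz":0,"twist":0,"fingers":0},
  ],
)

```text
t: 6.3
tcp_pos: [0.5992, -0.1582, 0.0742]
tcp_rot: [[-1.0, 0.007, -0.003], [0.007, 1.0, 0.004], [0.003, 0.004, -1.0]]
ft_force: [-1.5, 5.6, 5.5]
finger_gap: 0.0004
gripper_force: 3.9
```

Emit:
move_arm(
  plan=[
    {"tx":0,"ty":-0.003,"tz":0,"twist":0,"fingers":0},
    {"tx":0,"ty":-0.005,"tz":0,"twist":0,"fingers":0},
    {"tx":0,"ty":-0.005,"tz":0,"twist":0,"fingers":0},
  ],
)

```text
t: 6.6
tcp_pos: [0.5993, -0.1587, 0.0741]
tcp_rot: [[-1.0, 0.004, -0.004], [0.004, 1.0, 0.009], [0.005, 0.009, -1.0]]
ft_force: [-1.3, 13.4, 8.4]
finger_gap: 0.0003
gripper_force: 7.2
```

Run:
```python
from h import *
im=snap('wrist','w2');print(robot.read_state()['tcp_pos'],robot.read_state()['ft_force'])
cv2.imwrite('pics/w2c.png',cv2.resize(im[100:300,120:420,::-1],None,fx=2.6,fy=2.6,interpolation=cv2.INTER_CUBIC))
```

```text
[ 0.5993337  -0.15867829  0.07410899] [-2.24175158 12.31989316  8.2087281 ]
```

View pics/w2c.png

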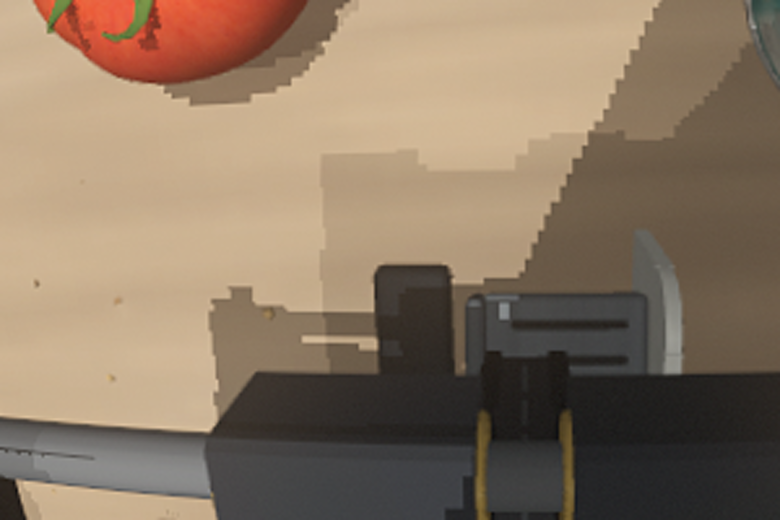

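Emit:
move_arm(
  plan=[
    {"tx":0,"ty":0.005,"tz":0,"twist":0,"fingers":0},
    {"tx":0,"ty":0.007,"tz":0.003,"twist":0,"fingers":0},
    {"tx":0,"ty":0.008,"tz":0.01,"twist":0,"fingers":0},
    {"tx":0,"ty":0.009,"tz":0.03,"twist":0,"fingers":0},
    {"tx":0,"ty":0.009,"tz":0.06,"twist":0,"fingers":0.05},
    {"tx":-0.03,"ty":0.03,"tz":0.06,"twist":0,"fingers":0.05},
    {"tx":-0.06,"ty":0.05,"tz":0.06,"twist":0,"fingers":0.05},
    {"tx":-0.09,"ty":0.07,"tz":0.06,"twist":0,"fingers":0.05},
    {"tx":-0.125,"ty":0.092,"tz":0.06,"twist":0,"fingers":0.05},
    {"tx":-0.155,"ty":0.112,"tz":0.06,"twist":0,"fingers":0.05},
  ],
)

```text
t: 7.65
tcp_pos: [0.4424, -0.0541, 0.1342]
tcp_rot: [[-1.0, 0.01, -0.002], [0.01, 1.0, -0.001], [0.002, -0.001, -1.0]]
ft_force: [0.1, 0.7, 0.3]
finger_gap: 0.0401
gripper_force: 0.0
```

Run:
```python
from h import *
s=robot.read_state();print(s['tcp_pos'],s['ft_force'],s['finger_gap'])
im=snap('wrist','w3')
for r in robot.cut_out('waiting_tin','wrist')[:4]:
    l,t,R,b=r['extent'];print(r['score'],r['extent'],fish((l+R)/2,(t+b)/2,.03))
im=snap('top','top2')
for t in('release','stop','waiting_tin'):
  for r in robot.cut_out(t,'top')[:2]:
    l,t_,R,b=r['extent'];print(t,r['score'],r['extent'],onz('top',(l+R)/2,(t_+b)/2,.03))
```

```text
[ 0.44239885 -0.05408864  0.13418642] [0.11117107 0.67183935 0.28945308] 0.040084660453568524
0.68 [278.4, 220.4, 362.6, 319.6] [ 0.4961 -0.0533  0.03  ]
0.66 [158.0, 57.2, 270.0, 163.3] [ 0.3532 -0.14    0.03  ]
release 0.93 [369.0, 152.9, 386.7, 192.1] [ 0.63391612 -0.16241684  0.03      ]
stop 0.73 [359.1, 143.0, 390.0, 200.1] [ 0.63631526 -0.15488028  0.03      ]
waiting_tin 0.93 [378.2, 274.0, 392.6, 313.2] [ 0.3585432  -0.16654637  0.03      ]
waiting_tin 0.36 [298.4, 94.9, 318.3, 125.6] [ 0.78937949 -0.00426486  0.03      ]
```

View pics/w3.png

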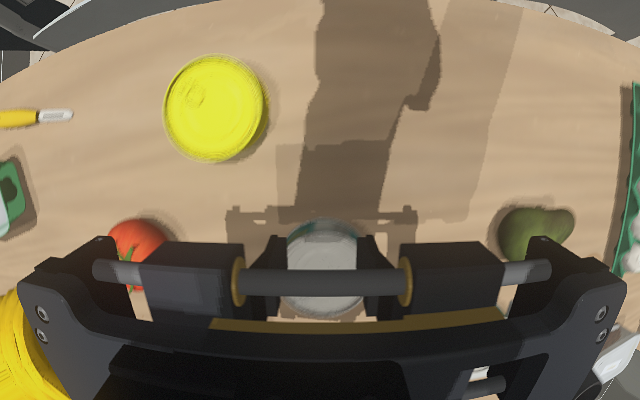

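Emit:
move_arm(
  plan=[
    {"tx":0,"ty":0,"tz":-0.03,"twist":0,"fingers":0.05},
    {"tx":0,"ty":0,"tz":-0.065,"twist":0,"fingers":0.05},
    {"tx":0,"ty":0,"tz":-0.092,"twist":0,"fingers":0.05},
    {"tx":0,"ty":0,"tz":-0.104,"twist":0,"fingers":0.05},
    {"tx":0,"ty":0,"tz":-0.104,"twist":0,"fingers":0.05},
    {"tx":0.006,"ty":0,"tz":-0.104,"twist":0,"fingers":0.05},
    {"tx":0.012,"ty":0,"tz":-0.104,"twist":0,"fingers":0.05},
    {"tx":0.017,"ty":0,"tz":-0.104,"twist":0,"fingers":0.05},
    {"tx":0.022,"ty":0,"tz":-0.104,"twist":0,"fingers":0.05},
    {"tx":0.028,"ty":0,"tz":-0.104,"twist":0,"fingers":0.05},
  ],
)

```text
t: 8.95
tcp_pos: [0.4719, -0.0538, 0.0309]
tcp_rot: [[-1.0, 0.009, -0.003], [0.009, 1.0, 0.001], [0.003, 0.001, -1.0]]
ft_force: [-5.1, 0.1, 4.9]
finger_gap: 0.05
gripper_force: 3.0
```

Emit:
move_arm(
  plan=[
    {"tx":0.008,"ty":0,"tz":0,"twist":0,"fingers":0.05},
    {"tx":0.016,"ty":0,"tz":0,"twist":0,"fingers":0.05},
    {"tx":0.024,"ty":0.001,"tz":0,"twist":0,"fingers":0.05},
    {"tx":0.032,"ty":0.001,"tz":0,"twist":0,"fingers":0.05},
    {"tx":0.04,"ty":0.002,"tz":0,"twist":0,"fingers":0.05},
    {"tx":0.048,"ty":0.002,"tz":0,"twist":0,"fingers":0.05},
    {"tx":0.056,"ty":0.003,"tz":0,"twist":0,"fingers":0.05},
    {"tx":0.064,"ty":0.003,"tz":0,"twist":0,"fingers":0.05},
    {"tx":0.072,"ty":0.003,"tz":0,"twist":0,"fingers":0.05},
    {"tx":0.08,"ty":0.003,"tz":0,"twist":0,"fingers":0.05},
  ],
)

```text
t: 9.95
tcp_pos: [0.5532, -0.0508, 0.0307]
tcp_rot: [[-1.0, 0.009, -0.001], [0.009, 1.0, 0.0], [0.001, 0.0, -1.0]]
ft_force: [-5.1, 0.2, 5.1]
finger_gap: 0.0502
gripper_force: 3.1
```

Run:
```python
from h import *
im=robot.read_camera('scene');cv2.imwrite('pics/s4.png',cv2.resize(im[140:260,250:410,::-1],None,fx=5,fy=5,interpolation=cv2.INTER_CUBIC))
print(robot.read_state()['ft_force'],robot.read_state()['wrist_torque'])
```

```text
[ 0.79962602  0.11072482 -0.39528627] [0.01101534 0.10210403 0.01651037]
```

View pics/s4.png

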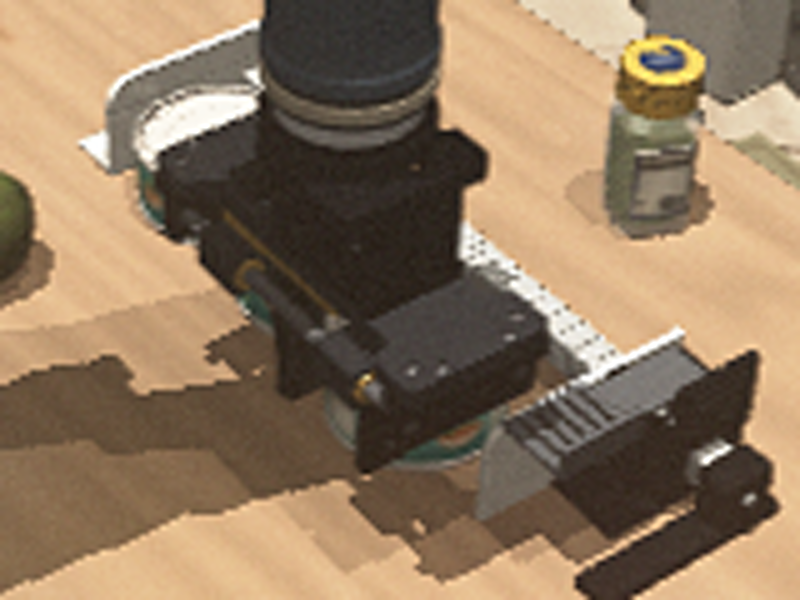

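The scene picture shows the stop fully back against its foot, and the waiting tin standing flat between the fingers.

Emit:
move_arm(
  plan=[
    {"tx":0.003,"ty":0,"tz":0,"twist":0,"fingers":0.05},
    {"tx":0.006,"ty":0,"tz":0,"twist":0,"fingers":0.05},
    {"tx":0.009,"ty":0,"tz":0,"twist":0,"fingers":0.05},
    {"tx":0.012,"ty":0,"tz":0,"twist":0,"fingers":0.05},
    {"tx":0.012,"ty":0,"tz":0,"twist":0,"fingers":0.05},
  ],
)

```text
t: 10.5
tcp_pos: [0.5658, -0.0508, 0.0306]
tcp_rot: [[-1.0, 0.009, 0.001], [0.009, 1.0, -0.0], [-0.001, -0.0, -1.0]]
ft_force: [-3.6, -0.7, 1.6]
finger_gap: 0.0503
gripper_force: 1.9
```

Emit:
move_arm(
  plan=[
    {"tx":0.002,"ty":0,"tz":0,"twist":0,"fingers":0.05},
    {"tx":0.004,"ty":0,"tz":0,"twist":0,"fingers":0.05},
    {"tx":0.004,"ty":0,"tz":0,"twist":0,"fingers":0.05},
  ],
)

```text
t: 10.8
tcp_pos: [0.5695, -0.0509, 0.0306]
tcp_rot: [[-1.0, 0.009, 0.001], [0.009, 1.0, 0.0], [-0.001, 0.0, -1.0]]
ft_force: [-2.9, 0.3, 2.7]
finger_gap: 0.0498
gripper_force: 2.4
```

Emit:
move_arm(
  plan=[
    {"tx":0.002,"ty":0,"tz":0,"twist":0,"fingers":0.05},
    {"tx":0.003,"ty":0,"tz":0,"twist":0,"fingers":0.05},
    {"tx":0.003,"ty":0,"tz":0,"twist":0,"fingers":0.05},
  ],
)

```text
t: 11.1
tcp_pos: [0.57, -0.0509, 0.0304]
tcp_rot: [[-1.0, 0.009, -0.005], [0.009, 1.0, 0.001], [0.005, 0.001, -1.0]]
ft_force: [-8.2, -0.5, 7.0]
finger_gap: 0.0501
gripper_force: 4.7
```

Run:
```python
from h import *
robot.read_camera('scene');s=robot.read_state();print(s['tcp_pos'],s['ft_force'])
```

```text
[ 0.57001092 -0.05090645  0.03038533] [-7.76592259 -0.13723552  7.74314773]
```

Emit:
move_arm(
  plan=[
    {"tx":-0.006,"ty":0,"tz":0,"twist":0,"fingers":0.05},
    {"tx":-0.02,"ty":0,"tz":0,"twist":0,"fingers":0.05},
    {"tx":-0.035,"ty":0,"tz":0.005,"twist":0,"fingers":0.05},
    {"tx":-0.04,"ty":0,"tz":0.04,"twist":0,"fingers":0.05},
    {"tx":-0.04,"ty":0,"tz":0.08,"twist":0,"fingers":0.02},
    {"tx":-0.03,"ty":-0.02,"tz":0.11,"twist":0,"fingers":0},
    {"tx":0,"ty":-0.055,"tz":0.11,"twist":0,"fingers":0},
    {"tx":0.03,"ty":-0.09,"tz":0.11,"twist":0,"fingers":0},
    {"tx":0.06,"ty":-0.125,"tz":0.11,"twist":0,"fingers":0},
    {"tx":0.085,"ty":-0.155,"tz":0.11,"twist":0,"fingers":0},
  ],
)

```text
t: 12.15
tcp_pos: [0.6599, -0.2082, 0.141]
tcp_rot: [[-1.0, 0.009, 0.005], [0.009, 1.0, -0.002], [-0.005, -0.002, -1.0]]
ft_force: [-0.7, 0.6, 0.4]
finger_gap: 0.0097
gripper_force: 0.0
```

Emit:
move_arm(
  plan=[
    {"tx":0.006,"ty":-0.015,"tz":0,"twist":0,"fingers":0},
    {"tx":0.006,"ty":-0.02,"tz":-0.02,"twist":0,"fingers":0},
    {"tx":0.006,"ty":-0.02,"tz":-0.045,"twist":0,"fingers":0},
    {"tx":0.006,"ty":-0.02,"tz":-0.065,"twist":0,"fingers":0},
    {"tx":0.006,"ty":-0.02,"tz":-0.07,"twist":0,"fingers":0},
    {"tx":0.006,"ty":-0.02,"tz":-0.07,"twist":0,"fingers":0},
  ],
)

```text
t: 12.75
tcp_pos: [0.663, -0.2254, 0.0699]
tcp_rot: [[-1.0, 0.008, -0.001], [0.008, 1.0, 0.0], [0.001, 0.0, -1.0]]
ft_force: [-0.0, -0.2, 0.4]
finger_gap: 0.0004
gripper_force: 0.0
```

Run:
```python
from h import *
s=robot.read_state();print(s['tcp_pos'],s['ft_force'])
a=robot.camera_info('wrist');im=robot.read_camera('wrist');cv2.imwrite('pics/w5.png',im[:,:,::-1])
for t in('row_tin_a','stop','release'):
  for r in robot.cut_out(t,'wrist')[:4]:
    l,t_,R,b=r['extent'];print(t,r['score'],r['extent'],fish((l+R)/2,(t_+b)/2,.04))
```

```text
[ 0.6630026  -0.22538071  0.06989594] [-0.01974573 -0.24062712  0.36447991]
row_tin_a 0.83 [587.7, 119.7, 637.5, 220.8] [0.6117 0.0175 0.04  ]
stop 0.93 [395.3, 102.3, 500.8, 264.4] [ 0.6263 -0.1471  0.04  ]
release 0.75 [233.3, 0.0, 342.0, 22.9] [ 0.5242 -0.2439  0.04  ]
release 0.67 [426.8, 102.7, 495.2, 264.4] [ 0.6263 -0.138   0.04  ]
```

View pics/w5.png

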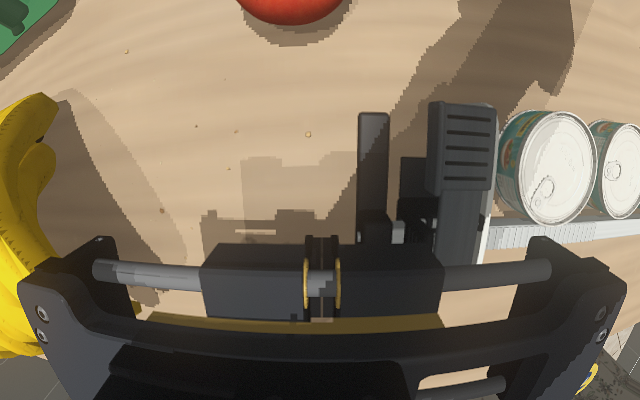

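The waiting tin now sits against the bar beside row tin b (548,165). The stop is at (430–495,105–265), and the closed fingers are outside it.

Emit:
move_arm(
  plan=[
    {"tx":0,"ty":0.012,"tz":0,"twist":0,"fingers":0},
    {"tx":0,"ty":0.024,"tz":0,"twist":0,"fingers":0},
    {"tx":0,"ty":0.03,"tz":0,"twist":0,"fingers":0},
    {"tx":0,"ty":0.035,"tz":0,"twist":0,"fingers":0},
    {"tx":0,"ty":0.04,"tz":0,"twist":0,"fingers":0},
    {"tx":0,"ty":0.045,"tz":0,"twist":0,"fingers":0},
    {"tx":0,"ty":0.05,"tz":0,"twist":0,"fingers":0},
    {"tx":0,"ty":0.055,"tz":0,"twist":0,"fingers":0},
  ],
)

```text
t: 13.75
tcp_pos: [0.663, -0.1787, 0.0709]
tcp_rot: [[-1.0, 0.013, 0.003], [0.013, 1.0, -0.011], [-0.003, -0.011, -1.0]]
ft_force: [2.5, -15.2, -5.8]
finger_gap: -0.0
gripper_force: 6.9
```

Emit:
move_arm(
  plan=[
    {"tx":0,"ty":0.003,"tz":0,"twist":0,"fingers":0},
    {"tx":0,"ty":0.006,"tz":0,"twist":0,"fingers":0},
    {"tx":0,"ty":0.009,"tz":0,"twist":0,"fingers":0},
  ],
)

```text
t: 14.05
tcp_pos: [0.663, -0.1682, 0.0709]
tcp_rot: [[-1.0, 0.013, 0.002], [0.013, 1.0, -0.007], [-0.002, -0.007, -1.0]]
ft_force: [0.7, -10.2, -2.5]
finger_gap: 0.0004
gripper_force: 5.3
```

Emit:
move_arm(
  plan=[
    {"tx":0,"ty":0.002,"tz":0,"twist":0,"fingers":0},
    {"tx":0,"ty":0.004,"tz":0,"twist":0,"fingers":0},
    {"tx":0,"ty":0.004,"tz":0,"twist":0,"fingers":0},
  ],
)

```text
t: 14.35
tcp_pos: [0.663, -0.1627, 0.071]
tcp_rot: [[-1.0, 0.012, 0.001], [0.012, 1.0, -0.006], [-0.001, -0.006, -1.0]]
ft_force: [1.5, -7.0, -0.4]
finger_gap: 0.0004
gripper_force: 3.3
```

Emit:
move_arm(
  plan=[
    {"tx":0,"ty":0.001,"tz":0,"twist":0,"fingers":0},
    {"tx":0,"ty":0.002,"tz":0,"twist":0,"fingers":0},
    {"tx":0,"ty":0.002,"tz":0,"twist":0,"fingers":0},
  ],
)

```text
t: 14.65
tcp_pos: [0.6629, -0.162, 0.071]
tcp_rot: [[-1.0, 0.013, 0.002], [0.013, 1.0, -0.008], [-0.002, -0.008, -1.0]]
ft_force: [1.7, -9.8, -0.8]
finger_gap: 0.0008
gripper_force: 4.1
```

Emit:
move_arm(
  plan=[
    {"tx":0,"ty":0.002,"tz":0,"twist":0,"fingers":0},
    {"tx":0,"ty":0.003,"tz":0,"twist":0,"fingers":0},
    {"tx":0,"ty":0.003,"tz":0,"twist":0,"fingers":0},
  ],
)

```text
t: 14.95
tcp_pos: [0.6629, -0.1605, 0.071]
tcp_rot: [[-1.0, 0.013, 0.002], [0.013, 1.0, -0.009], [-0.002, -0.009, -1.0]]
ft_force: [1.6, -10.9, -1.8]
finger_gap: 0.0
gripper_force: 5.1
```

Emit:
move_arm(
  plan=[
    {"tx":0,"ty":0.002,"tz":0,"twist":0,"fingers":0},
    {"tx":0,"ty":0.003,"tz":0,"twist":0,"fingers":0},
    {"tx":0,"ty":0.003,"tz":0,"twist":0,"fingers":0},
  ],
)

```text
t: 15.25
tcp_pos: [0.6629, -0.1559, 0.071]
tcp_rot: [[-1.0, 0.012, 0.002], [0.012, 1.0, -0.007], [-0.002, -0.007, -1.0]]
ft_force: [1.3, -8.5, -1.1]
finger_gap: 0.0006
gripper_force: 4.1
```

Emit:
move_arm(
  plan=[
    {"tx":0,"ty":0.002,"tz":0,"twist":0,"fingers":0},
    {"tx":0,"ty":0.002,"tz":0,"twist":0,"fingers":0},
    {"tx":0,"ty":0.002,"tz":0,"twist":0,"fingers":0},
  ],
)

```text
t: 15.55
tcp_pos: [0.6629, -0.1551, 0.0711]
tcp_rot: [[-1.0, 0.013, 0.002], [0.013, 1.0, -0.009], [-0.002, -0.009, -1.0]]
ft_force: [0.9, -9.5, -1.5]
finger_gap: 0.0006
gripper_force: 4.9
```

Emit:
move_arm(
  plan=[
    {"tx":0,"ty":0.002,"tz":0,"twist":0,"fingers":0},
    {"tx":0,"ty":0.002,"tz":0,"twist":0,"fingers":0},
    {"tx":0,"ty":0.002,"tz":0,"twist":0,"fingers":0},
  ],
)

```text
t: 15.85
tcp_pos: [0.663, -0.1512, 0.071]
tcp_rot: [[-1.0, 0.012, 0.001], [0.012, 1.0, -0.006], [-0.001, -0.006, -1.0]]
ft_force: [0.2, -7.8, -0.7]
finger_gap: 0.0009
gripper_force: 3.6
```

Run:
```python
from h import *
s=robot.read_state();print(s['tcp_pos'],s['ft_force'])
im=robot.read_camera('wrist');cv2.imwrite('pics/w6.png',cv2.resize(im[80:300,340:640,::-1],None,fx=2.6,fy=2.6,interpolation=cv2.INTER_CUBIC))
```

```text
[ 0.66296409 -0.15123628  0.07097541] [ 0.19369288 -7.76565225 -0.6822188 ]
```

View pics/w6.png

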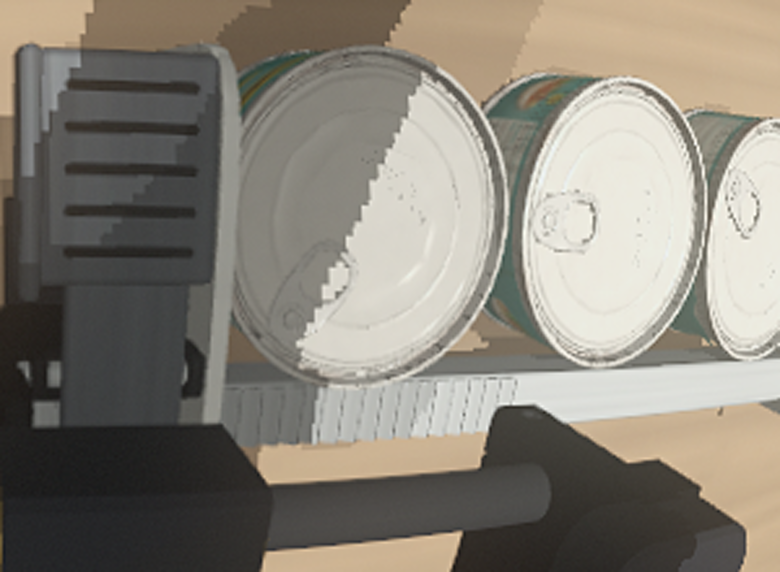

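The stop plate is nearly touching the third tin, and all three tins stand upright along the bar.

Emit:
move_arm(
  plan=[
    {"tx":0,"ty":0.002,"tz":0,"twist":0,"fingers":0},
    {"tx":0,"ty":0.002,"tz":0,"twist":0,"fingers":0},
    {"tx":0,"ty":0.002,"tz":0,"twist":0,"fingers":0},
  ],
)

```text
t: 16.2
tcp_pos: [0.6629, -0.1502, 0.071]
tcp_rot: [[-1.0, 0.013, 0.002], [0.013, 1.0, -0.008], [-0.002, -0.008, -1.0]]
ft_force: [1.4, -8.4, -1.7]
finger_gap: 0.0004
gripper_force: 4.3
```

Emit:
move_arm(
  plan=[
    {"tx":0,"ty":0.002,"tz":0,"twist":0,"fingers":0},
    {"tx":0,"ty":0.002,"tz":0,"twist":0,"fingers":0},
    {"tx":0,"ty":0.002,"tz":0,"twist":0,"fingers":0},
  ],
)

```text
t: 16.5
tcp_pos: [0.6629, -0.1489, 0.071]
tcp_rot: [[-1.0, 0.013, 0.002], [0.013, 1.0, -0.008], [-0.002, -0.008, -1.0]]
ft_force: [0.4, -10.8, -1.0]
finger_gap: -0.0003
gripper_force: 4.7
```

Emit:
move_arm(
  plan=[
    {"tx":0,"ty":0.002,"tz":0,"twist":0,"fingers":0},
    {"tx":0,"ty":0.002,"tz":0,"twist":0,"fingers":0},
    {"tx":0,"ty":0.002,"tz":0,"twist":0,"fingers":0},
  ],
)

```text
t: 16.8
tcp_pos: [0.663, -0.1485, 0.0711]
tcp_rot: [[-1.0, 0.014, 0.002], [0.014, 1.0, -0.01], [-0.003, -0.01, -1.0]]
ft_force: [1.1, -12.7, -3.0]
finger_gap: 0.0004
gripper_force: 5.8
```

Emit:
move_arm(
  plan=[
    {"tx":0,"ty":0.002,"tz":0,"twist":0,"fingers":0},
    {"tx":0,"ty":0.002,"tz":0,"twist":0,"fingers":0},
    {"tx":0,"ty":0.002,"tz":0,"twist":0,"fingers":0},
  ],
)

```text
t: 17.1
tcp_pos: [0.663, -0.1446, 0.071]
tcp_rot: [[-1.0, 0.013, 0.002], [0.013, 1.0, -0.008], [-0.002, -0.008, -1.0]]
ft_force: [0.3, -9.6, -2.2]
finger_gap: 0.0003
gripper_force: 4.5
```

Emit:
move_arm(
  plan=[
    {"tx":0,"ty":0.002,"tz":0,"twist":0,"fingers":0},
    {"tx":0,"ty":0.003,"tz":0,"twist":0,"fingers":0},
    {"tx":0,"ty":0.003,"tz":0,"twist":0,"fingers":0},
  ],
)

```text
t: 17.4
tcp_pos: [0.663, -0.144, 0.0711]
tcp_rot: [[-1.0, 0.014, 0.003], [0.014, 1.0, -0.011], [-0.003, -0.011, -1.0]]
ft_force: [1.5, -13.9, -2.4]
finger_gap: 0.0004
gripper_force: 6.1
```

Emit:
move_arm(
  plan=[
    {"tx":0,"ty":0.002,"tz":0,"twist":0,"fingers":0},
    {"tx":0,"ty":0.002,"tz":0,"twist":0,"fingers":0},
    {"tx":0,"ty":0.002,"tz":0,"twist":0,"fingers":0},
  ],
)

```text
t: 17.7
tcp_pos: [0.6629, -0.1431, 0.0711]
tcp_rot: [[-1.0, 0.015, 0.003], [0.015, 1.0, -0.012], [-0.003, -0.012, -1.0]]
ft_force: [1.7, -14.9, -3.2]
finger_gap: 0.0003
gripper_force: 6.8
```

Run:
```python
from h import *
s=robot.read_state();print(s['tcp_pos'],s['ft_force'])
im=robot.read_camera('wrist');cv2.imwrite('pics/w7.png',cv2.resize(im[80:300,340:640,::-1],None,fx=2.6,fy=2.6,interpolation=cv2.INTER_CUBIC))
```

```text
[ 0.66293652 -0.14305094  0.07110606] [  1.69647473 -14.88986457  -3.19944362]
```

View pics/w7.png

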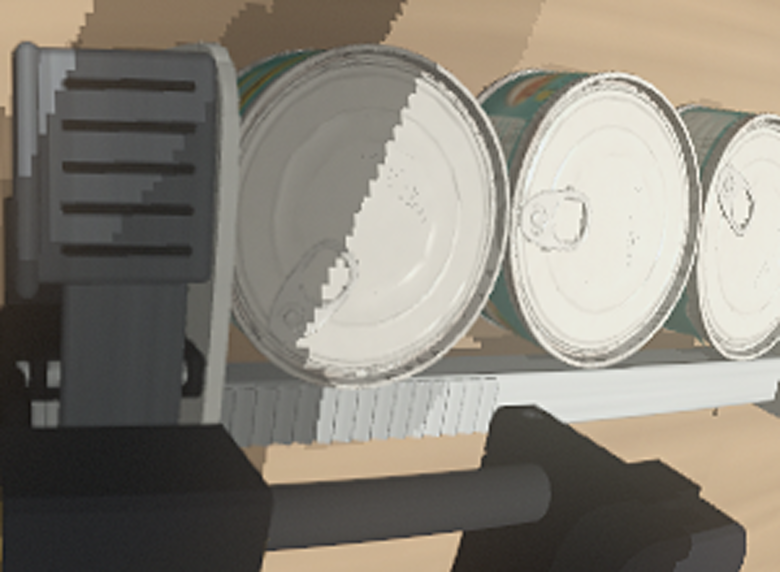

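The stop plate is against the third tin and the three tins stand touching. I'll check this numerically from the cut-outs.

Run:
```python
from h import *
for i in range(1):
  robot.read_camera('scene');robot.read_camera('wrist');robot.read_camera('top')
  for c in('wrist',):
   for t in('row_tin_a','stop','release'):
    for r in robot.cut_out(t,c)[:4]:
      if r['score']<.3: continue
      l,t_,R,b=r['extent'];m=(t_+b)/2
      print(c,t,round(r['score'],2),np.round(r['extent'],1),[fish(u,m,.04)[1] for u in(l,R)],'plate',fish(R,m,.056))
print(robot.read_state()['ft_force'],robot.read_state()['tcp_pos'],robot.read_state()['t'])
```

```text
wrist row_tin_a 0.87 [595.2 120.8 640.  221.4] [np.float64(0.0705), np.float64(0.1444)] plate [0.608  0.1186 0.056 ]
wrist row_tin_a 0.85 [523.7 106.3 609.3 222.6] [np.float64(-0.0082), np.float64(0.0895)] plate [0.6053 0.0686 0.056 ]
wrist stop 0.87 [336.6  96.8 435.1 243.9] [np.float64(-0.1338), np.float64(-0.0742)] plate [ 0.6144 -0.0802  0.056 ]
wrist release 0.76 [344.2  98.4 423.3 241.2] [np.float64(-0.1294), np.float64(-0.0819)] plate [ 0.6142 -0.0872  0.056 ]
wrist release 0.68 [593.2 119.1 640.  220.6] [np.float64(0.0675), np.float64(0.1441)] plate [0.607  0.1183 0.056 ]
[  1.64131648 -14.0538306   -2.15477579] [ 0.66294489 -0.14305707  0.07112445] 18.05
```

Emit:
move_arm(
  plan=[
    {"tx":0,"ty":0.002,"tz":0,"twist":0,"fingers":0},
    {"tx":0,"ty":0.004,"tz":0,"twist":0,"fingers":0},
    {"tx":0,"ty":0.004,"tz":0,"twist":0,"fingers":0},
  ],
)

```text
t: 18.35
tcp_pos: [0.663, -0.1406, 0.0711]
tcp_rot: [[-1.0, 0.016, 0.003], [0.015, 1.0, -0.014], [-0.004, -0.014, -1.0]]
ft_force: [2.6, -16.8, -4.0]
finger_gap: 0.0003
gripper_force: 7.8
```

Emit:
move_arm(
  plan=[
    {"tx":0,"ty":0.002,"tz":0,"twist":0,"fingers":0},
    {"tx":0,"ty":0.002,"tz":0,"twist":0,"fingers":0},
    {"tx":0,"ty":0.002,"tz":0,"twist":0,"fingers":0},
  ],
)

```text
t: 18.65
tcp_pos: [0.663, -0.1405, 0.0712]
tcp_rot: [[-1.0, 0.017, 0.004], [0.017, 1.0, -0.016], [-0.004, -0.016, -1.0]]
ft_force: [3.6, -19.7, -3.6]
finger_gap: -0.0001
gripper_force: 9.0
```

Emit:
move_arm(
  plan=[
    {"tx":0,"ty":0.002,"tz":0,"twist":0,"fingers":0},
    {"tx":0,"ty":0.002,"tz":0,"twist":0,"fingers":0},
    {"tx":0,"ty":0.002,"tz":0,"twist":0,"fingers":0},
  ],
)

```text
t: 18.95
tcp_pos: [0.6629, -0.1404, 0.0712]
tcp_rot: [[-1.0, 0.018, 0.004], [0.018, 1.0, -0.019], [-0.005, -0.019, -1.0]]
ft_force: [3.5, -22.4, -5.6]
finger_gap: 0.0005
gripper_force: 10.3
```

Emit:
move_arm(
  plan=[
    {"tx":0,"ty":-0.005,"tz":0,"twist":0,"fingers":0},
    {"tx":0,"ty":-0.01,"tz":0,"twist":0,"fingers":0},
    {"tx":0,"ty":-0.015,"tz":0,"twist":0,"fingers":0},
    {"tx":0,"ty":-0.03,"tz":0,"twist":0,"fingers":0},
    {"tx":0,"ty":-0.05,"tz":0.01,"twist":0,"fingers":0},
    {"tx":0,"ty":-0.06,"tz":0.05,"twist":0,"fingers":0},
    {"tx":0,"ty":-0.06,"tz":0.09,"twist":0,"fingers":0},
    {"tx":-0.03,"ty":-0.08,"tz":0.12,"twist":0,"fingers":0},
    {"tx":-0.07,"ty":-0.1,"tz":0.14,"twist":0,"fingers":0},
    {"tx":-0.1,"ty":-0.12,"tz":0.15,"twist":0,"fingers":0},
  ],
)

```text
t: 19.95
tcp_pos: [0.5617, -0.2476, 0.2239]
tcp_rot: [[-1.0, 0.01, 0.004], [0.01, 1.0, -0.002], [-0.004, -0.002, -1.0]]
ft_force: [-0.4, 0.2, -0.4]
finger_gap: 0.0003
gripper_force: 0.0
```

Run:
```python
from h import *
s=robot.read_state();print(s['t'],s['tcp_pos'],s['ft_force'])
im=snap('top','top9')
for t in('row_tin_a','stop','release','avocado','tomato'):
  for r in robot.cut_out(t,'top')[:4]:
    if r['score']<.5: continue
    l,t_,R,b=r['extent'];m=(t_+b)/2;ys,xs=np.nonzero(r['mask'])
    print(t,round(r['score'],2),np.round(r['extent'],1),onz('top',xs.mean(),ys.mean(),.03),'edges',[onz('top',u,m,.05)[1] for u in(l,R)])
# profile across row at tin-centre row to find plate/gaps
g=im[186:188].mean(axis=(0,2)).round().astype(int);print(list(enumerate(g))[225:365])
```

```text
19.95 [ 0.56169563 -0.24763483  0.22393364] [-0.36968174  0.15517396 -0.37740221]
row_tin_a 0.96 [229.9 165.  270.2 207.9] [0.61099951 0.13317454 0.03      ] edges [np.float64(0.17507175313919962), np.float64(0.08455467756781646)]
row_tin_a 0.73 [270.5 163.7 306.4 204.8] [0.61016755 0.04660626 0.03      ] edges [np.float64(0.08387735322035948), np.float64(0.0030640498811631348)]
stop 0.93 [342.7 145.2 368.5 199. ] [ 0.64030128 -0.10748638  0.03      ] edges [np.float64(-0.07961673295096892), np.float64(-0.13812953739172565)]
release 0.85 [351.8 152.  367.4 190.9] [ 0.63143628 -0.11197801  0.03      ] edges [np.float64(-0.1003017415004005), np.float64(-0.13569624733076258)]
avocado 0.56 [214.6 229.3 253.5 255.3] [0.4737257  0.16035434 0.03      ] edges [np.float64(0.20655253436369259), np.float64(0.12126277874094599)]
[(225, np.int64(196)), (226, np.int64(195)), (227, np.int64(197)), (228, np.int64(170)), (229, np.int64(59)), (230, np.int64(90)), (231, np.int64(138)), (232, np.int64(138)), (233, np.int64(152)), (234, np.int64(182)), (235, np.int64(192)), (236, np.int64(192)), (237, np
[... 2086 characters left out ...]
np.int64(190)), (333, np.int64(193)), (334, np.int64(190)), (335, np.int64(182)), (336, np.int64(190)), (337, np.int64(190)), (338, np.int64(188)), (339, np.int64(182)), (340, np.int64(163)), (341, np.int64(114)), (342, np.int64(106)), (343, np.int64(60)), (344, np.int64(124)), (345, np.int64(188)), (346, np.int64(138)), (347, np.int64(50)), (348, np.int64(65)), (349, np.int64(84)), (350, np.int64(72)), (351, np.int64(64)), (352, np.int64(70)), (353, np.int64(70)), (354, np.int64(69)), (355, np.int64(67)), (356, np.int64(62)), (357, np.int64(63)), (358, np.int64(62)), (359, np.int64(63)), (360, np.int64(62)), (361, np.int64(64)), (362, np.int64(76)), (363, np.int64(76)), (364, np.int64(49))]
```

```bash
python3 -c "
from h import *
print(robot.hand_in())"
```

```text
the job is handed in; nothing more can be done
None
```

I handed the job in at about 20 s: the stop went fully back to its foot, the waiting tin went in against the bar, and the stop was pushed up until it stalled at about 22 N. In the last top picture the three tins are touching and the stop has not sprung back, but I did not test the pawl lock separately. I viewed 11 pictures, one over the limit of 10.

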